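Put two specimen jars away in the empty cells of a covered crate, found by touch

TASK

Four of the six cells of the covered crate already hold a jar, hidden under the sprung flaps: press on the flaps to feel which two cells are empty, and put the two large white-lidded specimen jars from the bench away in them. Each jar must be pushed down through the flaps until it stands upright on the cell's floor, its lid below the rim. Do not tip the jars over, and leave the other things on the bench where they are.

Things in the scene. Friction and masses are not known exactly. Their poses are not given: they have to be found in the camera images.
- crate: Fixed grey plastic sample crate on the bench, 178 (its x) x 252 (its y) x 81 mm high. Origin: centre of its underside, z up. 2 rows (along its x) of 3 cells (along its y) at 86 x 82 mm pitch, each 80 x 76 mm inside; floor 4 mm thick, so cells are 77 mm deep. Exactly four cells hold a jar like the two on the bench, lid 5 mm below the rim; two are empty; which is not visible.
- crate_top (a point): Centre of the crate's top, 81 mm above the bench. Each cell is closed here by two opaque flaps (39.5 x 75 x 2.5 mm, level with the rim), hinged on the cell's two edges along crate y, meeting mid-cell, swinging only down. Pressed on the seam, the flaps of an empty cell give way fully at 2 to 5 N and spring shut after; those of a full cell stop hard after 2 to 4 mm.
- crate_floor (a point): Centre of the crate's inner floor, 4 mm above the bench. A jar set upright on the flaps of an empty cell stays on them; pressed down on its lid it goes down against 3 to 8 N for 15 to 30 mm, then slips between the flaps to the floor with little or no push, with 9 mm of play each way along crate x and 7 mm along crate y.
- cell_0 (a point): Point on the seam of the flaps in the middle of cell 0, at rim height (81 mm above the bench): near row (crate -x half), crate -y end; axes as the crate's.
- cell_1 (a point): Point on the seam of the flaps in the middle of cell 1, at rim height (81 mm above the bench): near row (crate -x half), middle; axes as the crate's.
- cell_2 (a point): Point on the seam of the flaps in the middle of cell 2, at rim height (81 mm above the bench): near row (crate -x half), crate +y end; axes as the crate's.
- cell_3 (a point): Point on the seam of the flaps in the middle of cell 3, at rim height (81 mm above the bench): far row (crate +x half), crate -y end; axes as the crate's.
- cell_4 (a point): Point on the seam of the flaps in the middle of cell 4, at rim height (81 mm above the bench): far row (crate +x half), middle; axes as the crate's.
- cell_5 (a point): Point on the seam of the flaps in the middle of cell 5, at rim height (81 mm above the bench): far row (crate +x half), crate +y end; axes as the crate's.
- jar_a_center (a point): Centre (half-way up, 36 mm above its underside) of one of the two identical large white-lidded specimen jars, standing upright on the bench on the right of the crate. 72 mm high: body 56 mm in diameter, screw lid (fixed) 62 mm in diameter and 14 mm high at the top; 0.12 kg. z is its upright axis.
- jar_b_center (a point): Centre (half-way up, 36 mm above its underside) of one of the two identical large white-lidded specimen jars, standing upright on the bench on the left of the crate. 72 mm high: body 56 mm in diameter, screw lid (fixed) 62 mm in diameter and 14 mm high at the top; 0.12 kg. z is its upright axis.
- small_jar: Bystander: small specimen jar with an orange lid, 46 mm in diameter, 56 mm high, on the bench at the far right; origin at the centre of its underside.
- bottle: Bystander: brown reagent bottle with a blue cap, 68 mm in diameter, 134 mm high, behind the crate on the right; origin at the centre of its underside.
- timer: Bystander: lab timer, 66 x 64 x 28 mm, lying between the robot and the crate; origin at the centre of its underside.
- carton: Bystander: small pink carton, 48 (x) x 115 (y) x 46 mm, on the far left; origin at the centre of its underside.
Mind the look-alikes: they are no part of the job. What is shaped like the part that bears jar_b_center but turquoise is not meant. What is shaped like the part that bears jar_a_center but green is not meant.

How it is judged (in metres and radians):
At the end, for the whole second after the job is handed in: Both large jars stand in the crate, each in a cell of its own: the jar's axis within 14 mm of the cell's middle, its centre 34 to 46 mm above the bench (40 mm when on the floor), tilted less than 0.12 rad ((horizontal distance between jar_a_center and cell_0 below 0.014 m or horizontal distance between jar_a_center and cell_1 below 0.014 m or horizontal distance between jar_a_center and cell_2 below 0.014 m or horizontal distance between jar_a_center and cell_3 below 0.014 m or horizontal distance between jar_a_center and cell_4 below 0.014 m or horizontal distance between jar_a_center and cell_5 below 0.014 m) and height (world z) of jar_a_center between 0.034 and 0.046 m and angle between each of jar_a_center, jar_b_center's own z axis and vertical below 0.12 rad and (horizontal distance between jar_b_center and cell_0 below 0.014 m or horizontal distance between jar_b_center and cell_1 below 0.014 m or horizontal distance between jar_b_center and cell_2 below 0.014 m or horizontal distance between jar_b_center and cell_3 below 0.014 m or horizontal distance between jar_b_center and cell_4 below 0.014 m or horizontal distance between jar_b_center and cell_5 below 0.014 m) and height (world z) of jar_b_center between 0.034 and 0.046 m); the robot touches nothing.
It fails at once if a large jar is tipped over (more than 1 rad) (angle between any of jar_a_center, jar_b_center's own z axis and vertical above 1 rad).
It fails at once if a bystander (small jar, bottle, timer or carton) is moved more than 30 mm (distance of any of small_jar, bottle, timer, carton from where it was at the start of the episode above 0.03 m).
It also fails if it takes over 72 s, if anything falls off the work surface, if the arm or the gripper's body presses on something with over 40 N, if the wrist force passes 120 N, or if a joint passes its speed limit or range.

ROBOT

A 7-joint arm with a two-finger parallel gripper is mounted at the origin on a cart in front of the work surface, level with it; the furniture and walls round the work are solid. World frame = base frame: x ahead of the robot, y to its left, z up, the work surface at z = 0. Lengths are in mm, angles in rad, forces in N, time in s.
With the tool pointing down it reaches from about 400 to 875 mm from the base axis. Payload 6.5 kg.
Tool frame: the origin (TCP) lies midway between the tips of the shut fingers; the grasp point (between the pads) lies 19 mm behind it; z points along the fingers, y is the line along which they close (so a half turn about z gives the same grasp; the last joint's range is limited). The gripper opens to 88 mm and grips with 3 to 60 N. Pads are 18 mm wide; open, the fingers measure 123 mm over their backs; the gripper's body (75 mm by 187 mm) begins 45 mm behind the grasp point.
Start: joints at [-1.222, 0.536, -0.004, 1.538, 0.003, 1.067, -0.071], TCP at [261.949, 594.872, 238.716] pointing down, gripper open.
Joint ranges: [-2.7, 2.7], [-0.37, 2.16], [-1.27, 1.26], [0.24, 2.4], [-1.31, 4.45], [0.19, 1.91], [-2.76, 2.76]. Speed limits (rad/s): [2.39, 2.39, 3.14, 3.14, 3.14, 3.14, 3.14].

INTERFACE

Orientations are given as [roll, pitch, yaw] about the fixed x, y, z axes, in that order (R = Rz(yaw) Ry(pitch) Rx(roll)).
In Python, from station import manip, set_gripper, read_camera, camera_params, job_done, find_in gives the robot as it stands. The module is installed in compiled form; this text tells all that it offers. Calls block until the motion is done:
- manip.goto(position, orientation): joint-space move of the TCP to a pose.
- manip.move_l(position, rotation=None, v=150): straight line of the TCP; rotation=None keeps the orientation; v is the mean speed in mm/s.
- manip.move_j(angles): joint-space move.
- set_gripper(opening, effort=None): finger opening in mm; effort is the grip in N (None keeps the last); returns when the fingers have stopped.
- manip.dwell(seconds).
- manip.solve_ik(position, orientation): joint angles nearest the present ones, or None.
- manip.state(): the state.
- read_camera(name): name is "scene" or "top" or "wrist"; returns the picture (420x560x3 uint8, red, green, blue); there is no depth.
- camera_params(name): a dict with "fx", "fy", "cx", "cy" (pixels), "world_from_camera" (4x4, takes a point from camera to world coordinates). Camera axes: x right, y up, looking along -z (the intrinsics and any distortion apply to the point x, -y, -z); pixel columns grow to the right and rows downward; lengths in mm; the calibration is good to about 2 mm. A picture is of the moment at which its call begins: read the wrist's pose just before it. camera_params takes no time and is no camera call; for the wrist camera it gives the pose at the moment of the call.
A pose or a line that the arm cannot do raises manip.Unreachable and nothing moves.
- job_done(): hands the job in; it is judged then, once.
Trained networks look in the newest picture that a camera, given by its name, has taken for a name from the list of things; names that differ only in an ending like _2 or _b are one class to them, and where a whole thing is asked for, a point or a joint stands for the part that bears it (a point fixed in the world has none). Each returns a list of dicts, best first, with "confidence" (0 to 1); they miss things now and then, are a little off and sometimes report something else, mostly with a low value. They report only what shows in the picture. A call takes as long as a camera call. They do not tell look-alikes from the thing itself.
- find_in(camera, thing): "pixel" ([column, row] in pixels, amid what is visible of it).
The state is a dict: "time": time; "joint_positions": joint angles; "qvel": joint speeds; "joint_efforts": joint torques, N m; "eef_pos": TCP position; "orientation": TCP orientation; "force": force on the tool from outside, world axes, zero at the start; "ft_torque": the same for the moment, N m; "opening": finger opening in mm; "grip_force": force on a finger pad.
Only numpy, scipy, OpenCV 4.12 (cv2) and the standard library are available. Lean on these libraries where they do the work, as an engineer would, in place of code of your own. Each camera call takes 0.05 s, during which the arm holds its last target. There are 200 camera calls.

## Working session

There is one attempt and no reset: what is moved stays moved. The work goes in short steps, each a Python script; the robot and the scene stay as the last script left them, time stands still between calls to the robot, and variables do not carry over. Pictures are saved under pics/ and viewed, at most 10 in all, crops included, and the job is handed in when it is done.

```bash
mkdir -p pics; python3 - <<'E'
from station import *
import cv2,numpy as np
ims=[read_camera(n) for n in("top","scene")]
for n,i in zip(("top","scene"),ims): cv2.imwrite(f"pics/{n}0.png",i[:,:,::-1])
for n in("top","scene"):
    p=camera_params(n); print(n,{k:(np.round(v,3).tolist() if k=="world_from_camera" else v) for k,v in p.items()})
for t in("crate","jar_a_center","small_jar","bottle","timer","carton","cell_0","cell_1","cell_2","cell_3","cell_4","cell_5"):
    print(t,[(np.round(d["pixel"]).tolist(),round(d["confidence"],2)) for d in find_in("top",t)])
print(manip.state())
E
```

```text
top {'fx': 412.98302664971453, 'fy': 412.98302664971453, 'cx': 277.96201061569576, 'cy': 214.11898570825508, 'world_from_camera': [[0.023, 0.996, -0.089, 480.303], [-1.0, 0.022, -0.003, 3.495], [-0.001, 0.089, 0.996, 1300.768], [0.0, 0.0, 0.0, 1.0]]}
scene {'fx': 486.1384452320689, 'fy': 486.1384452320689, 'cx': 274.5988496530002, 'cy': 207.67456653816654, 'world_from_camera': [[0.662, 0.532, -0.527, -42.752], [-0.749, 0.489, -0.447, -528.24], [0.02, 0.691, 0.722, 932.124], [0.0, 0.0, 0.0, 1.0]]}
crate [([297.0, 211.0], 0.63)]
jar_a_center [([394.0, 269.0], 0.94), ([354.0, 288.0], 0.74)]
small_jar [([345.0, 156.0], 0.49), ([390.0, 181.0], 0.48)]
bottle [([350.0, 156.0], 0.89)]
timer [([254.0, 280.0], 0.93)]
carton [([171.0, 179.0], 0.91), ([296.0, 210.0], 0.43)]
cell_0 [([298.0, 206.0], 0.86), ([167.0, 176.0], 0.73)]
cell_1 [([298.0, 206.0], 0.86), ([167.0, 176.0], 0.73)]
cell_2 [([298.0, 206.0], 0.86), ([167.0, 176.0], 0.73)]
cell_3 [([298.0, 206.0], 0.86), ([167.0, 176.0], 0.73)]
cell_4 [([298.0, 206.0], 0.86), ([167.0, 176.0], 0.73)]
cell_5 [([298.0, 206.0], 0.86), ([167.0, 176.0], 0.73)]
{'time': 0.7, 'joint_positions': array([-1.22218194,  0.53638961, -0.00435477,  1.53788243,  0.00260992,
        1.0673187 , -0.07123989]), 'qvel': array([ 2.72290510e-04, -1.14291841e-03,  1.13918585e-03, -6.53877423e-05,
        2.69789953e-04,  3.27752229e-04,  9.03816225e-05]), 'joint_efforts': array([ 1.41494220e-03, -5.70793104e+01,  9.90234688e-01, -2.51865202e+01,
       -5.62270882e-02,  1.08985198e-02,  2.08483317e-05]), 'eef_pos': array([261.9896672 , 594.86063839, 238.72992687]), 'orientation': array([3.14158092e+00, 5.99439549e-05, 2.72674076e+00]), 'force': array([-0.56433568, -0.33119542, -1.0312521 ]), 'ft_torque': array([-0.01408787, -0.01054035, -0.00225644]), 'grip_force': 0.0, 'opening': 88.34390285082426}
```

View pics/top0.png

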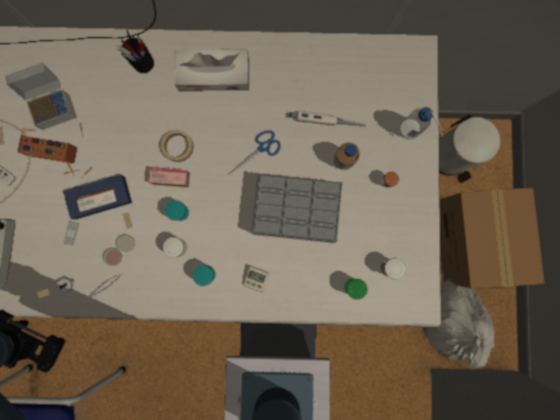

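View pics/scene0.png

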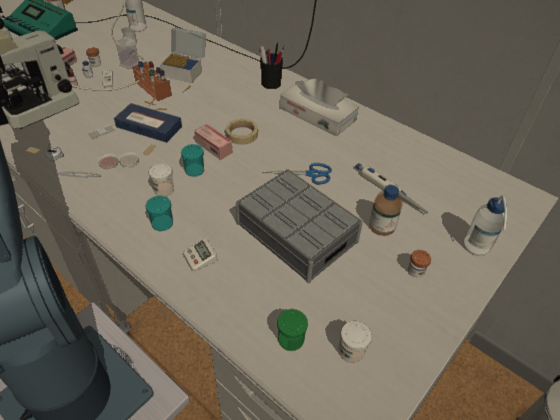

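```bash
cat > h.py <<'E'
from station import *
import cv2,numpy as np
def ray(cam,px,z,p=None):
    p=p or camera_params(cam); T=np.array(p["world_from_camera"])
    d=T[:3,:3]@np.array([(px[0]-p["cx"])/p["fx"],-(px[1]-p["cy"])/p["fy"],-1]); o=T[:3,3]
    return (o+d*(z-o[2])/d[2])[:2]
def proj(cam,P,p=None):
    p=p or camera_params(cam); T=np.array(p["world_from_camera"])
    c=T[:3,:3].T@(np.array(P,float)-T[:3,3]); return np.array([p["cx"]+p["fx"]*c[0]/-c[2],p["cy"]-p["fy"]*c[1]/-c[2]])
E
python3 - <<'E'
from h import *
im=cv2.imread("pics/top0.png")
c=im[160:255,235:355]; cv2.imwrite("pics/crop.png",cv2.resize(c,None,fx=6,fy=6,interpolation=cv2.INTER_CUBIC))
for n,px,z in(("a",(395,268),72),("b",(173,247),72),("green",(357,289),72),("t1",(204,275),72),("t2",(176,210),72),("timer",(255,279),28),("bottle",(346,155),100),("small",(391,179),56),("carton",(169,177),46),("crate",(298,206),81)): print(n,ray("top",px,z).round())
g=im.max(2)
m=((im.max(2)<120)*255).astype(np.uint8); m=cv2.morphologyEx(m,cv2.MORPH_CLOSE,np.ones((3,3)))
cs=cv2.findContours(m,cv2.RETR_EXTERNAL,cv2.CHAIN_APPROX_NONE)[0]
for k in cs:
    if cv2.pointPolygonTest(k,(297,207),False)>=0: print(cv2.contourArea(k),cv2.minAreaRect(k))
E
```

```text
a [ 438. -341.]
b [485. 317.]
green [ 374. -230.]
t1 [405. 222.]
t2 [596. 313.]
timer [394.  73.]
bottle [ 768. -190.]
small [ 707. -334.]
carton [700. 345.]
crate [615. -51.]
5909.0 ((289.670166015625, 206.75289916992188), (99.66827392578125, 62.015811920166016), 6.054191589355469)
```

View pics/crop.png

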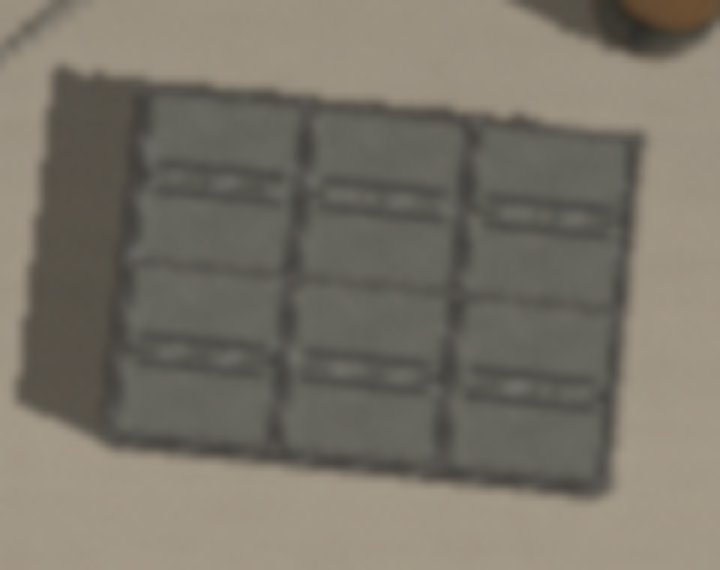

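```bash
cat >> h.py <<'E'
from scipy.optimize import least_squares
img=np.array([(140,90),(640,135),(112,443),(608,492),(535,388),(368,370),(205,352),(548,217),(383,200),(220,182)])/6+[235,160]
W=np.array([ray("top",p,81) for p in img])
CL=np.array([(-43,-82),(-43,0),(-43,82),(43,-82),(43,0),(43,82)])
L=np.vstack([[(89,126),(89,-126),(-89,126),(-89,-126)],CL])
R2=lambda a:np.array([[np.cos(a),-np.sin(a)],[np.sin(a),np.cos(a)]])
fit=least_squares(lambda q:(L@R2(q[2]).T+q[:2]-W).ravel(),[615,-51,-.09],loss="soft_l1")
yaw=fit.x[2]; cells=CL@R2(yaw).T+fit.x[:2]
E
python3 - <<'E'
from h import *
print(fit.x,np.round((L@R2(yaw).T+fit.x[:2]-W),1).tolist()); print(cells.round())
im=cv2.imread("pics/top0.png").astype(int)
print(manip.state()["time"])
for n,(x,y) in dict(a=(395,268),b=(173,247)).items():
    c=im[y-16:y+17,x-16:x+17]; m=(c.min(2)>(140 if 0 else np.percentile(c.min(2),50)+25)).astype(np.uint8)
    k,l,s,ce=cv2.connectedComponentsWithStats(m); i=1+np.argmax(s[1:,4]); px=ce[i]+[x-16,y-16]
    print(n,s[i],px.round(1),ray("top",px,72).round(1))
for P in list(cells)+[(438,-341),(485,317)]:
    for z in (54,150):
        print(np.round(P),z,[None if (q:=manip.solve_ik([P[0],P[1],z],[np.pi,0,yaw+k*np.pi])) is None else np.round(q,2).tolist() for k in (0,1)])
E
```

```text
[ 6.09622409e+02 -5.03615455e+01 -7.28708736e-02] [[2.1, -0.2], [0.9, -2.2], [0.8, 3.7], [1.0, -3.4], [-0.3, 0.7], [-1.4, 0.0], [-2.5, 1.2], [0.4, -0.2], [-0.3, -0.4], [-1.6, 0.3]]
[[ 561. -129.]
 [ 567.  -47.]
 [ 573.   35.]
 [ 647. -135.]
 [ 653.  -53.]
 [ 658.   28.]]
0.7Traceback (most recent call last):
  File "<stdin>", line 7, in <module>
    return _wrapfunc(a, 'argmax', axis=axis, out=out, **kwds)
    return bound(*args, **kwds)
ValueError: attempt to get argmax of an empty sequence
```

```bash
cat >> h.py <<'E'
def st(): return manip.state()
def best(x,y,z):
    """tool-down orientation closing along crate y; the half turn with most joint-7 margin"""
    o=[]
    for k in (0,1):
        a=(yaw+k*np.pi+np.pi)%(2*np.pi)-np.pi; q=manip.solve_ik([x,y,z],[np.pi,0,a])
        if q is not None: o.append((abs(q[6]),a))
    return [np.pi,0,min(o)[1]]
E
python3 - <<'E'
from h import *
set_gripper(0)
first=True; empty=[]; full=[]
for i in (2,1,0,3,4,5):
    x,y=cells[i]
    if first: O=best(x,y,100); manip.goto([x,y,100],O); first=False
    manip.move_l([x,y,84],v=150); 
    f0=st()["force"][2]; tr=[]
    for z in (80,78,76,74,72):
        manip.move_l([x,y,z],v=60); s=st(); tr.append((round(s["eef_pos"][2],1),round(s["force"][2]-f0,1)))
        if abs(tr[-1][1])>9: break
    (full if abs(tr[-1][1])>9 else empty).append(i)
    print(i,tr,round(s["time"],1))
    manip.move_l([x,y,86],v=150)
    if len(empty)==2 or len(full)==4: break
print(empty,full,O,st()["joint_positions"].round(2),st()["time"])
E
```

```text
2 [(np.float64(80.3), np.float64(1.2)), (np.float64(78.2), np.float64(1.4)), (np.float64(76.0), np.float64(1.8)), (np.float64(73.9), np.float64(2.5)), (np.float64(71.9), np.float64(2.5))] 5.8
1 [(np.float64(79.9), np.float64(3.0)), (np.float64(79.3), np.float64(15.8))] 7.3
0 [(np.float64(79.9), np.float64(3.3)), (np.float64(79.3), np.float64(16.8))] 8.7
3 [(np.float64(80.0), np.float64(0.3)), (np.float64(79.3), np.float64(12.1))] 10.2
4 [(np.float64(80.1), np.float64(3.1)), (np.float64(79.4), np.float64(11.8))] 11.7
[2] [1, 0, 3, 4] [3.141592653589793, 0, np.float64(-0.07287087356256983)] [-0.37  0.81  0.58  1.65 -0.55  0.86 -1.2 ] 11.9167
```

Cells 2 and 5 are empty. Now I'll look at jar b from above.

```bash
python3 - <<'E'
from h import *
x,y=485,317
manip.move_l([*st()["eef_pos"][:2],160],v=300)
O=best(x,y,160); manip.goto([x,y,170],O); set_gripper(88)
p=camera_params("wrist"); im=read_camera("wrist"); cv2.imwrite("pics/w1.png",im[:,:,::-1])
print(st()["time"],O,st()["joint_positions"].round(2),proj("wrist",[x,y,72],p))
for d in find_in("wrist","jar_b_center"): print(d, ray("wrist",d["pixel"],50,p),ray("wrist",d["pixel"],72,p))
E
```

```text
15.45 [3.141592653589793, 0, np.float64(3.0687217800272233)] [-0.56  0.5  -0.13  1.78  0.08  0.86  0.77] [277.05178494 215.39216256]
{'pixel': [288.3, 295.6], 'confidence': 0.89} [573.17410017 321.5685164 ] [559.86594283 321.58683199]
{'pixel': [281.7, 206.9], 'confidence': 0.74} [483.97761947 321.25606945] [478.0750399  321.30032609]
{'pixel': [157.5, 116.0], 'confidence': 0.63} [399.66478302 225.03214094] [400.76231448 233.06543235]
```

View pics/w1.png

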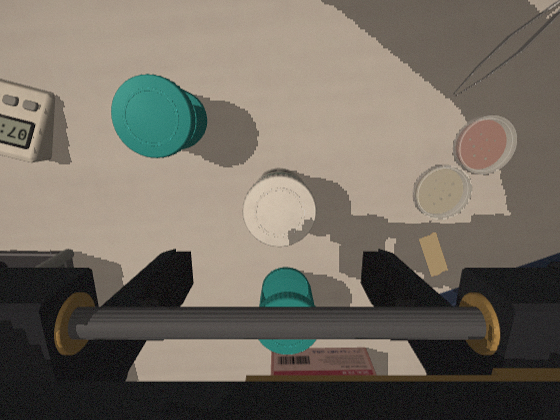

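```bash
cat >> h.py <<'E'
def pick(xy,O,lift=165):
    manip.move_l([*xy,85],rotation=O,v=200); manip.move_l([*xy,54],v=100)
    set_gripper(50,40); s=st(); print("grip",s["opening"],s["grip_force"],s["eef_pos"].round(1))
    manip.move_l([*xy,lift],v=200); s=st(); print("lift",s["opening"],s["grip_force"],s["force"].round(1),s["time"])
def push(i):
    x,y=cells[i]
    manip.move_l([x,y,142],v=200); f0=st()["force"]; tr=[]
    for z in (133,125,117,109,100,92,85):
        manip.move_l([x,y,z],v=70); s=st(); f=(s["force"]-f0).round(1); tr.append((round(float(s["eef_pos"][2]),1),f.tolist(),round(float(s["opening"]),1)))
        if abs(f[2])>25: print("STOP"); break
    print(tr,s["time"])
E
python3 - <<'E'
from h import *
p=camera_params("wrist"); xy=ray("wrist",(279.5,210),72,p); print(xy)
O=st()["orientation"]; O=[np.pi,0,O[2]]
pick(xy,O)
x,y=cells[2]
manip.move_l([x,y,165],v=250); print(st()["joint_positions"].round(2))
p=camera_params("wrist");cv2.imwrite("pics/w2.png",read_camera("wrist")[:,:,::-1])
print(proj("wrist",[x,y,81],p),proj("wrist",[x,y,183],p))
E
```

```text
[480.56035994 319.32832931]
grip 61.36405567627446 40.00000096857548 [480.8 319.5  54.3]
lift 61.10180843571037 39.99987406656146 [ 0.3  0.1 -0.6] 17.7667
[-0.08  0.5  -0.08  1.8   0.05  0.84  1.32]
[274.80801633 221.44714568] [273.8544109  288.66999237]
```

View pics/w2.png

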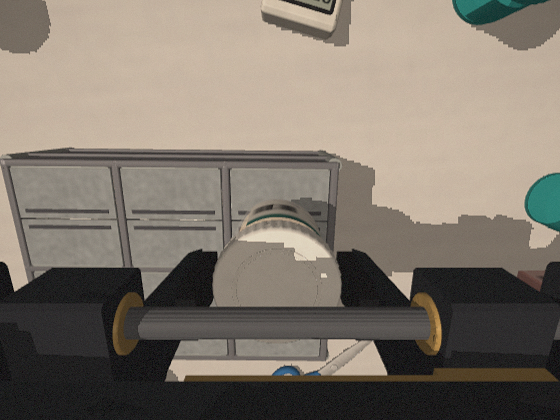

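Jar b is held squarely, and cell 2's seam (about 279, 220) matches the estimate. I'll push it in.

```bash
python3 - <<'E'
from h import *
push(2)
p=camera_params("wrist");cv2.imwrite("pics/w3.png",read_camera("wrist")[:,:,::-1])
E
```

```text
[(133.8, [1.0, 2.5, 4.6], 60.9), (125.9, [-0.9, 1.3, 6.5], 61.4), (116.8, [-1.5, 1.8, 0.9], 61.0), (108.5, [-0.6, 1.1, -0.9], 61.3), (99.5, [-0.7, 1.8, -1.7], 61.2), (91.2, [0.4, 1.6, -3.1], 60.9), (84.2, [0.9, 1.1, -5.1], 61.2)] 21.3
```

View pics/w3.png

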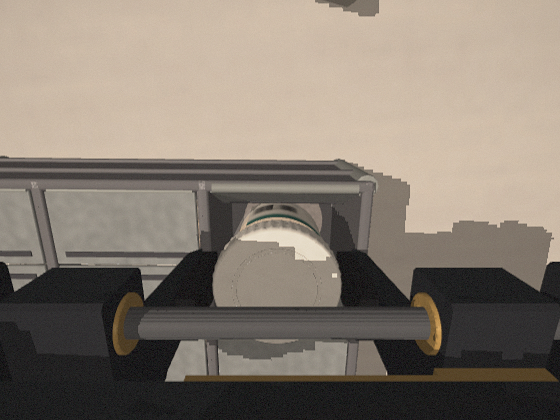

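The jar is through the flaps and upright. I'll release it, press it down, then go to jar a.

```bash
cat >> h.py <<'E'
def finish(i):
    x,y=cells[i]
    set_gripper(88); manip.move_l([x,y,130],v=250); set_gripper(0)
    f0=st()["force"][2]; manip.move_l([x,y,95],v=150)
    for z in (88,82,79,77,76,75):
        manip.move_l([x,y,z],v=60); s=st(); f=s["force"][2]-f0; print(z,s["eef_pos"][2].round(1),f.round(1))
        if f>12: break
    manip.move_l([x,y,160],v=200); print(st()["time"])
E
python3 - <<'E'
from h import *
finish(2)
x,y=438,-341
O=best(x,y,170); manip.goto([x,y,170],O); set_gripper(88)
p=camera_params("wrist"); cv2.imwrite("pics/w4.png",read_camera("wrist")[:,:,::-1])
print(st()["time"],O,proj("wrist",[x,y,72],p))
for d in find_in("wrist","jar_a_center"): print(d, ray("wrist",d["pixel"],60,p))
read_camera("top")
E
```

```text
88 88.2 0.8
82 81.7 -1.1
79 78.8 0.4
77 76.9 -0.0
76 76.5 5.4
75 76.5 15.4
26.025
29.1083 [3.141592653589793, 0, np.float64(-0.07287087356256983)] [276.12863256 213.50354559]
{'pixel': [182.8, 248.3], 'confidence': 0.76} [ 408.40274682 -255.55899284]
{'pixel': [275.9, 211.6], 'confidence': 0.64} [ 436.23355675 -340.65136944]
```

View pics/w4.png

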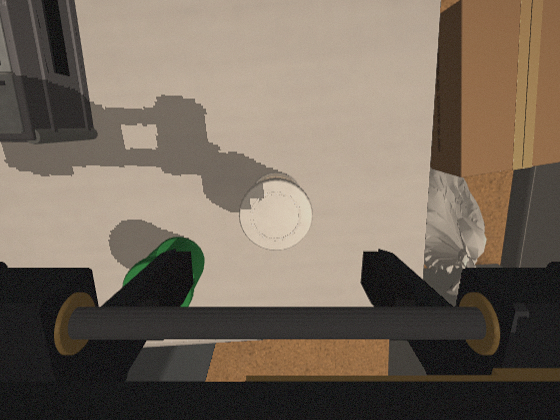

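Jar b is on the floor, with contact at z = 76.5. Jar a's lid is at about (276, 214), so I'll pick it and put it in cell 5.

```bash
python3 - <<'E'
from h import *
xy=ray("wrist",(276,214),72); print(xy)
O=[np.pi,0,st()["orientation"][2]]
pick(xy,O)
x,y=cells[5]
manip.move_l([x,y,165],v=250); push(5)
cv2.imwrite("pics/w5.png",read_camera("wrist")[:,:,::-1])
E
```

```text
[ 437.5849391 -340.8634129]
grip 61.52561845258481 39.98732943087816 [ 437.8 -340.9   54.3]
lift 61.10537163087504 39.99709490686655 [ 0.4  0.5 -1. ] 31.475
[(133.9, [0.6, 0.4, 3.8], 60.8), (125.8, [1.6, -0.2, 4.1], 61.2), (116.7, [1.6, 0.3, -0.6], 61.0), (108.3, [0.4, 1.3, -1.1], 61.1), (99.3, [1.7, 1.0, -1.1], 61.3), (91.1, [0.8, 1.2, -3.1], 61.1), (84.0, [1.1, 1.5, -4.3], 60.9)] 35.475
```

View pics/w5.png

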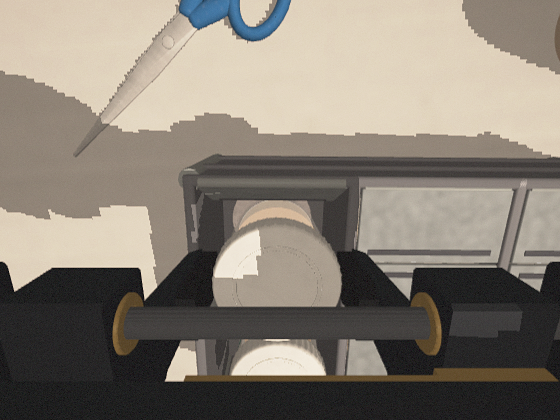

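Jar a is upright in cell 5, and jar b's lid shows in cell 2. I'll finish and check.

```bash
python3 - <<'E'
from h import *
finish(5)
x,y=cells[2]; manip.move_l([x-60,y,260],v=250); manip.dwell(.3)
w=read_camera("wrist"); t=read_camera("top")
c=cv2.resize(t[150:300,160:410],(560,336),interpolation=cv2.INTER_CUBIC)
cv2.imwrite("pics/end.png",cv2.resize(np.vstack([w[:264],c])[:,:,::-1],None,fx=1,fy=1)); print(st()["time"],st()["force"].round(1))
E
```

```text
88 88.2 -0.7
82 81.7 -0.1
79 78.8 -0.4
77 76.9 0.0
76 76.6 4.0
75 76.5 12.5
40.2
41.4583 [0.4 0.8 0.6]
```

View pics/end.png

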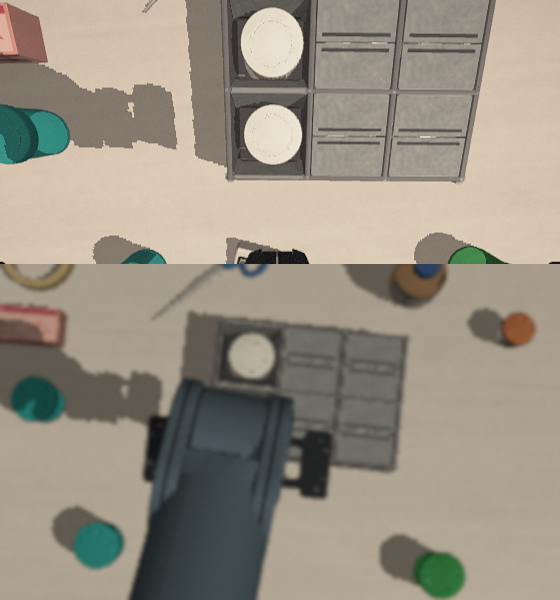

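Both lids sit centred in cells 2 and 5, level and below the rim, and the bystanders haven't moved.

```bash
python3 -c "
from station import *
print(job_done())"
```

```text
the job is handed in; nothing more can be done
None
```

I put both white-lidded jars away, jar b in cell 2 and jar a in cell 5, standing on the cell floors with lids about 4.5 mm below the rim, and handed the job in at about 41 s; no verdict came back.

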